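# Set the microscope lamp attenuator by clicks and store it

### The job

Turn the black dial on the white lamp console anticlockwise back to its zero stop, easing off as soon as you feel the springy stop without forcing past it, then turn it clockwise exactly five clicks from zero, feeling each click and never going on to a sixth, and let go of it. Then gently press the green button down to store the setting and leave it released. Leave the red button and everything else on the bench alone.

Things in the scene. Friction and masses are not known exactly. Their poses are not given: they have to be found in the camera images.
- console: White lamp attenuator console, fixed to the bench: a box 150 (x) x 180 (y) x 60 mm high with a grey panel and one black dial in the middle of its top. Origin: centre of its underside, right under the dial's axis; z up; its -x face (blue strip) is its front. A red line on the panel, on the -x side of the dial, marks zero.
- dial_grip (a point): Point on the dial's vertical axis, 90 mm above the bench, where to grip; fixed to the console, does not turn. The dial is a black fluted round knob, 46 mm diameter, from 65 to 101 mm above the bench, on a grey skirt 62 mm wide and 4 mm thick (top at 65 mm). It only rotates; clockwise from above counts up. It starts near the first, second or third click above zero.
- dial_top (a point): Centre of the dial's top face, 101 mm above the bench. Click feel: leaving a click is resisted by 0.2 to 0.4 N m, fading to nothing at a crest halfway; then the dial pulls itself on, up to 0.25 N m, and in the next click this flips to resisting again. Let go, it settles in the nearest click. Clicks are unmarked and unevenly spaced, 18 to 32 degrees, so angles do not give the count. Seven lie above zero.
- zero_line (a point): Red zero line on the panel, 44 mm from the dial's axis, 61 mm above the bench. Zero stop: a sprung stop meets the dial about 2 degrees anticlockwise of the zero click; resistance there jumps to 0.65 N m or more, well above any click, and grows by 1 N m per rad. Over 10 degrees past zero counts as forcing it.
- dial_mark (a point): The outer white index line on the dial's grey skirt, 27 mm from the dial's axis, 66 mm above the bench. It turns with the dial. At zero it points to the console's -x side, to the red line; clockwise from there is first towards the console's +y.
- store (a joint): Green push button, 30 mm diameter, 0 = up, 0.011 = fully down (m). Sprung: 2.4 N to start, 4.4 N at 4 mm, about 8 N fully down; pressing it 4 mm or more registers. Pushing with over 25 N would damage it.
- store_top (a point): Centre of the top of the green button, when up 57 mm above the bench; the button goes straight down. It stands on a fixed white box 75 x 75 x 30 mm.
- clear (a joint): Red push button, same kind as the green one on its own white box; erases the setting, so it must not be pressed. 0 = up (m).
- clear_top (a point): Centre of the top of the red button, same height as the green one.
- objective: Loose bystander: steel microscope objective standing, 29 mm diameter, 47 mm high, beside the console. Origin: centre of its underside.
- oil_bottle: Loose bystander: small amber bottle, 28 mm diameter, 55 mm high, on the other side of the console. Origin: centre of its underside.
- slide_box: Loose bystander: blue slide box 105 x 85 x 35 mm. Origin: centre of its underside.
- dish: Loose bystander: glass dish, 90 mm diameter, 16 mm high. Origin: centre of its underside.
- beaker: Loose bystander: glass beaker, 68 mm diameter, 85 mm high. Origin: centre of its underside.
- driver: Loose bystander: yellow screwdriver 150 mm long, lying. Origin: underside, middle.
- lens_cap: Loose bystander: black lens cap, 48 mm diameter, 10 mm high. Origin: centre of its underside.
Not all that is in view belongs to the job. What is shaped like the part that bears store but pink or purple is not meant.

How it is judged:
By the outcome, as a careful person would: the job done as asked, in the order asked, and still so for the second after the job is handed in, with the robot touching nothing.
It also fails if it takes over 72 s, if anything falls off the work surface, if the arm or the gripper's body presses on something with over 40 N, if the wrist force passes 120 N, or if a joint passes its speed limit or range.

### The arm

A 6-joint arm with a two-finger parallel gripper is mounted at the origin on the work surface. World frame = base frame: x ahead of the robot, y to its left, z up, the work surface at z = 0. Lengths are in m, angles in rad, forces in N, time in s.
With the tool pointing down it reaches from about 0.35 to 0.85 m from the base axis. Payload 8.1 kg.
Tool frame: the origin (TCP) lies between the finger pads; the fingertips stand 19 mm ahead of it and the grasp point (between the pads) is the TCP; z points along the fingers, y is the line along which they close (so a half turn about z gives the same grasp; the last joint's range is limited). The gripper opens to 85 mm and grips with 20 to 120 N. Pads are 22 mm wide; open, the fingers measure 114 mm over their backs; the gripper's body (76 mm by 85 mm) begins 54 mm behind the grasp point. The pads swing forward as they close: fully open they stand 13 mm farther back than shut.
Start: joints at [1.09, 0.13, 1.488, -0, 1.523, -0.085], TCP at [0.231, 0.554, 0.218] pointing down, gripper open.
Joint ranges: [-2.96, 2.96], [-0.89, 2.26], [0.02, 2.5], [-1.34, 4.48], [0, 2.73], [-2.66, 2.66]. Speed limits (rad/s): [2.39, 2.39, 2.79, 3.14, 3.14, 3.14].

### API

Orientations are given as a unit quaternion [w, x, y, z].
In Python, from station import ctrl gives the robot as it stands.
- The arm moves only by the tool jog_arm, never from a script. Its argument "targets" is a list of rows, each a list of 2 entries, a list of its own where there are three numbers: the shift along the tool's x, y, z in mm, then the turn, a rotation vector about the tool's x, y, z in degrees. In form: [[[x, y, z], [ax, ay, az]], ...]. A call has 1 to 20 rows; each row shifts and turns the commanded pose from where the row before left it, along the tool's axes as they then stand; what a row does not reach is not made up. A row lasts 1/12 s, in which the tool goes at most 41.7 mm and 7.16 degrees, less where a joint would pass 70% of its speed; a pose out of reach is approached as far as the arm can. A call with a gripper value outside its range is refused whole. "grip" is the gripper's target within -1 to 1 (shut at 1, half-way at 0, fully open at -1), set as the call begins (left out, the last holds). The fingers move at their own pace and stop on an object; "grip_force" is the grip in N (left out, the last holds). Time passes only in rows, so rows that do not move let the fingers close. It gives the time, the measured TCP pose, the force, the opening and the grip force at its end, in the units of the state.
- ctrl.state(): the state, without advancing time (a new reading comes with each control period).
- ctrl.grab_frame(name): name is "side" or "top"; returns (picture, depth): 420x560x3 uint8, red, green, blue; 420x560 float32, m along the optical axis (not along the pixel's ray), 0 where there is no reading.
- ctrl.camera_params(name): a dict with "fx", "fy", "cx", "cy" (pixels), "eye" and "attitude" of the camera in the world. Camera axes: x right, y down, z forward; pixel columns grow to the right and rows downward; lengths in m; the calibration is good to about 2 mm. A picture is of the moment at which its call begins. camera_params takes no time and is no camera call.
- ctrl.hand_in(): hands the job in; it is judged then, once.
The state is a dict: "time_s": time; "joint_pos": joint angles; "qd": joint speeds; "tau": joint torques, N m; "tcp_pos": TCP position; "eef_rot": TCP orientation; "contact_force": force on the tool from outside, world axes, zero at the start; "torque": the same for the moment, N m; "grip_width": finger opening in m; "grip_force": force on a finger pad.
Only numpy, scipy, OpenCV 4.12 (cv2) and the standard library are available. Lean on these libraries where they do the work, as an engineer would, in place of code of your own. Each camera call takes 0.05 s, during which the arm holds its last target. There are 200 camera calls.

## Working session

There is one attempt and no reset: what is moved stays moved. The work goes in short steps, Python scripts to look and compute and a tool call to move; the robot and the scene stay as the last step left them, time stands still between calls to the robot, and variables do not carry over. Pictures are saved under pics/ and viewed, at most 10 in all, crops included, and the job is handed in when it is done.

Besides the shell and the picture viewer there is one more tool, called by a JSON object that holds its "op" and its "data", one argument or row to a line. jog_arm: Moves the arm, as the interface text tells. Its arguments: {"type":"object","properties":{"targets":{"type":"array","items":{"type":"array"}},"grip":{"type":"number"},"grip_force":{"type":"number"}},"required":["targets"]}

```bash
mkdir -p pics
cat > h.py <<'E'
import numpy as np,cv2
from station import ctrl
from scipy.spatial.transform import Rotation as R
def grab(n,save=None):
    im,d=ctrl.grab_frame(n)
    if save: cv2.imwrite('pics/'+save,im[:,:,::-1])
    return im,d
def cam(n):
    p=ctrl.camera_params(n); a=np.array(p['attitude'])
    M=a if a.shape==(3,3) else R.from_quat(np.roll(a,-1)).as_matrix()
    return p,M,np.array(p['eye'])
def world(n,d):
    p,M,e=cam(n); v,u=np.mgrid[:420,:560]
    P=np.stack([(u-p['cx'])/p['fx']*d,(v-p['cy'])/p['fy']*d,d],-1)
    return P@M.T+e
def atz(n,u,v,z):
    p,M,e=cam(n); r=M@np.array([(u-p['cx'])/p['fx'],(v-p['cy'])/p['fy'],1]); return e+r*(z-e[2])/r[2]
E
python3 - <<'E'
from h import *
a,d=grab('top','t0.png'); b,e=grab('side','s0.png')
np.savez('f0.npz',a=a,d=d,b=b,e=e)
print(ctrl.camera_params('top'),ctrl.camera_params('side'));print(ctrl.state())
E
```

```text
{'fx': 461.18929826165737, 'fy': 461.18929826165737, 'cx': 279.38530008944264, 'cy': 211.44684016779337, 'eye': array([0.40701031, 0.00815796, 1.31187779]), 'attitude': array([ 0.05434289, -0.70120937,  0.70917376, -0.04924282])} {'fx': 416.7231907891372, 'fy': 416.7231907891372, 'cx': 277.54489575564605, 'cy': 211.62843100951912, 'eye': array([-0.15689356, -0.80316614,  0.87339267]), 'attitude': array([-0.42998229,  0.82874146, -0.31277399,  0.1745716 ])}
{'time_s': 0.1, 'joint_pos': array([ 1.08960298e+00,  1.31131183e-01,  1.48919232e+00, -2.91333222e-06,
        1.52300895e+00, -8.54214495e-02]), 'qd': array([ 0.00076246, -0.00360475, -0.00379311,  0.00035548,  0.00018412,
       -0.00217751]), 'tau': array([ 6.88014552e-04, -5.70947671e+01, -5.01943481e+01, -1.57243603e-04,
        8.05360673e-03, -5.73949592e-06]), 'tcp_pos': array([0.23105635, 0.55314732, 0.21661011]), 'eef_rot': array([-2.41768402e-04,  1.96596834e-01,  9.80484027e-01, -8.35628560e-04]), 'contact_force': array([-0.45493283, -0.17118087,  0.44678344]), 'torque': array([-0.00371318, -0.01273367,  0.05481211]), 'grip_force': 0.0, 'grip_width': 0.08546498867453431}
```

View pics/t0.png

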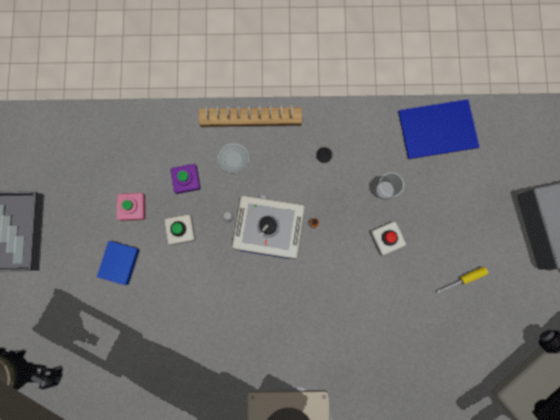

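View pics/s0.png

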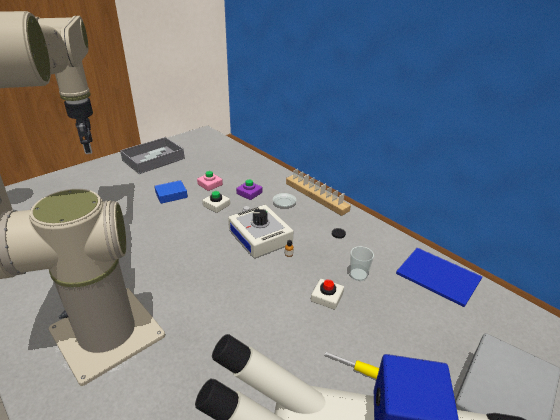

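The top view shows the console at (268,227), its zero line at about (265,242), the green button on its white box at (178,229) and red at (389,238). The objective is at (227,216) and the bottle at (313,223). The dial's white mark is up-left of the zero line.

Run:
```python
from h import *
f=np.load('f0.npz');a,d=f['a'].astype(int),f['d']
W=world('top',d)
v,u=np.mgrid[:420,:560]
def box(u0,u1,v0,v1): return (u>u0)&(u<u1)&(v>v0)&(v<v1)
m=box(250,290,205,250)&(W[...,2]>.09); print('dial',m.sum(),np.median(W[m],0),(W[m].max(0)+W[m].min(0))/2,np.ptp(W[m],0))
m=box(225,310,190,265)&(W[...,2]>.045); 
r=cv2.minAreaRect(np.float32(W[m][:,:2])*1000);print('console',r)
m=box(260,272,234,250)&(a[...,0]-a[...,1]>60);print('red',m.sum(),W[m].mean(0),u[m].mean(),v[m].mean())
g=(a[...,1]-a[...,0]>40)&box(160,198,210,250);print('green',g.sum(),W[g].mean(0),np.median(W[g],0),(W[g].max(0)+W[g].min(0))/2)
m=box(155,203,205,255)&(W[...,2]>.02);print('gbox',cv2.minAreaRect(np.float32(W[m][:,:2])*1000))
for n,b in dict(obj=(220,234,208,223),bot=(306,321,215,230)).items():
  m=box(*b)&(W[...,2]>.03);print(n,W[m].mean(0),W[m].max(0))
img=f['a'][195:265,225:325,::-1];c=cv2.resize(img,None,fx=7,fy=7,interpolation=cv2.INTER_CUBIC);cv2.imwrite('pics/c0.png',c)
```

```text
dial 258 [0.55018983 0.04640065 0.10128915] [0.49096953 0.03924123 0.7012943 ] [0.16791845 0.06216655 1.22116699]
console ((530.7079467773438, 67.13717651367188), (217.37405395507812, 211.16184997558594), 75.88572692871094)
red 5 [0.50884004 0.05504604 0.06200159] 265.4 241.8
green 104 [0.54984905 0.29848891 0.05582795] [0.54984305 0.29753292 0.05695462] [0.55081418 0.30119611 0.05264069]
gbox ((508.7151184082031, 168.9203643798828), (368.217529296875, 95.7574462890625), 72.25817108154297)
obj [0.57973727 0.15707639 0.07454963] [0.59848911 0.17410961 1.31187779]
bot [ 0.55643402 -0.07644273  0.0926792 ] [0.57630109 0.00815796 1.31187779]
```

View pics/c0.png

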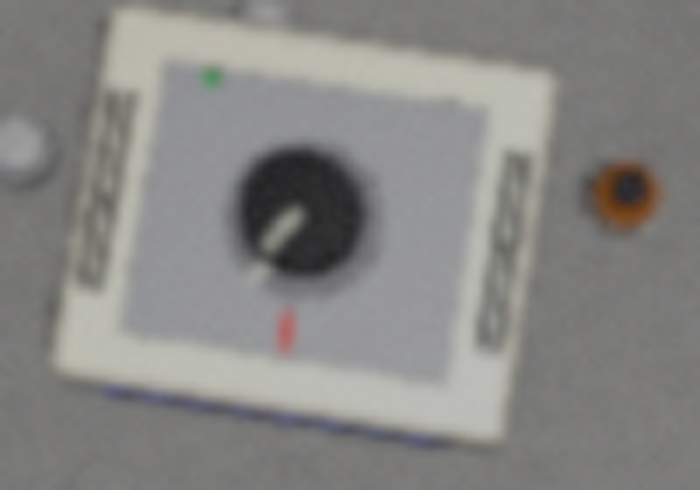

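The crop shows the dial centre at (300,212), the white index mark at about (258,275) and the red zero line at (286,330). The mark is roughly 27° clockwise of zero.

Run:
```python
from h import *
f=np.load('f0.npz');a,d=f['a'].astype(int),f['d']
W=world('top',d);W[d<.5]=-1
v,u=np.mgrid[:420,:560]
def box(u0,u1,v0,v1): return (u>u0)&(u<u1)&(v>v0)&(v<v1)
z=W[...,2]
def rep(n,m): p=W[m];print(n,m.sum(),np.median(p,0).round(4),cv2.minAreaRect(np.float32(p[:,:2])*1000))
rep('dial',box(250,290,205,250)&(z>.096)&(z<.108))
rep('console',box(225,310,190,265)&(z>.052)&(z<.11))
rep('green',box(160,198,210,250)&(a[...,1]-a[...,0]>40)&(z>.052)&(z<.07))
rep('gbox',box(155,203,205,255)&(z>.022)&(z<.07))
rep('obj',box(215,238,205,226)&(z>.04)&(z<.055))
rep('bot',box(303,323,212,232)&(z>.04)&(z<.06))
D=atz('top',225+258/7,195+275/7,.066);Z=atz('top',225+286/7,195+330/7,.061);print(D,Z)
s=ctrl.state();q=s['eef_rot'];Rt=R.from_quat(np.roll(q,-1)).as_matrix();print(Rt.round(3))
print(Rt.T@(np.array([.55,.0464,.20])-s['tcp_pos'])*1000)
```

```text
dial 239 [0.5525 0.0465 0.1013] ((551.6221313476562, 47.58979034423828), (44.322757720947266, 45.214759826660156), 9.39387321472168)
console 3547 [0.5489 0.0464 0.061 ] ((552.0138549804688, 47.52542495727539), (180.27206420898438, 150.50196838378906), 80.42298126220703)
green 84 [0.55   0.2982 0.0576] ((550.1604614257812, 298.1856384277344), (26.311599731445312, 27.53888702392578), 86.45638275146484)
gbox 713 [0.548  0.2952 0.0315] ((550.2218017578125, 299.2174072265625), (75.37396240234375, 76.71228790283203), 9.517333984375)
obj 65 [0.5831 0.1612 0.0466] ((583.0654296875, 152.9947967529297), (42.220306396484375, 25.184593200683594), 81.33065032958984)
bot 29 [ 0.5629 -0.0811  0.0549] ((563.5873413085938, -79.98089599609375), (14.028233528137207, 13.746212005615234), 7.30511999130249)
[0.52901996 0.06437976 0.066     ] [0.50797198 0.05384981 0.061     ]
[[-0.923  0.386 -0.001]
 [ 0.386  0.923 -0.002]
 [ 0.    -0.002 -1.   ]]
[-489.65297427 -344.58686089   17.13628587]
```

{"op": "jog_arm", "data": {
  "targets": [
    [[-27.3,-19,0],[0,0,0]],
    [[-27.3,-19,0],[0,0,0]],
    [[-27.3,-19,0],[0,0,0]],
    [[-27.3,-19,0],[0,0,0]],
    [[-27.3,-19,0],[0,0,0]],
    [[-27.3,-19,0],[0,0,0]],
    [[-27.3,-19,0],[0,0,0]],
    [[-27.3,-19,0],[0,0,0]],
    [[-27.3,-19,0],[0,0,0]],
    [[-27.3,-19,0],[0,0,0]],
    [[-27.3,-19,0],[0,0,0]],
    [[-27.3,-19,0],[0,0,0]],
    [[-27.3,-19,0],[0,0,0]],
    [[-27.3,-19,0],[0,0,0]],
    [[-27.3,-19,0],[0,0,0]],
    [[-27.3,-19,0],[0,0,0]],
    [[-27.3,-19,0],[0,0,0]],
    [[-27.3,-19,0],[0,0,0]],
    [[0,0,0],[0,0,0]],
    [[0,0,0],[0,0,0]]
  ],
  "grip": -1,
  "grip_force": 70
}}

```text
time_s: 1.77
tcp_pos: [0.553, 0.047, 0.2168]
eef_rot: [-0.001, 0.198, 0.98, -0.0]
contact_force: [0.9, 1.1, -0.3]
grip_width: 0.0853
grip_force: 0.0
```

```bash
cat > g.py <<'E'
from h import *
import sys
s=ctrl.state();Rt=R.from_quat(np.roll(s['eef_rot'],-1)).as_matrix()
print(s['time_s'],s['tcp_pos'].round(4),s['joint_pos'].round(3),'F',s['contact_force'].round(2),'T',s['torque'].round(3),s['grip_width'],s['grip_force'],'tilt',Rt[:,2].round(4),'cw',np.degrees(np.arctan2(-Rt[1,0],Rt[0,0])))
if len(sys.argv)>1: print('d',(Rt.T@(np.array(eval(sys.argv[1]))-s['tcp_pos'])*1000).round(1))
E
python3 g.py '[.5518,.0475,.09]'
```

```text
1.7667 [0.553  0.047  0.2168] [-0.008  0.011  1.615  0.     1.517 -1.18 ] F [ 0.92  1.07 -0.25] T [ 0.004  0.037 -0.046] 0.08528064441629322 0.0 tilt [-0.0015  0.     -1.    ] cw -157.14978664374297
d [1.100e+00 1.000e-01 1.268e+02]
```

{"op": "jog_arm", "data": {
  "targets": [
    [[0.2,0,20],[0,0,0]],
    [[0.2,0,20],[0,0,0]],
    [[0.2,0,20],[0,0,0]],
    [[0.2,0,20],[0,0,0]],
    [[0.2,0,20],[0,0,0]],
    [[0,0,15],[0,0,0]],
    [[0,0,10],[0,0,0]],
    [[0,0,0],[0,0,0]],
    [[0,0,0],[0,0,0]]
  ]
}}

```text
time_s: 2.52
tcp_pos: [0.5513, 0.0496, 0.0924]
eef_rot: [-0.001, 0.196, 0.981, -0.0]
contact_force: [0.2, -1.1, 0.4]
grip_width: 0.0855
grip_force: 0.0
```

```bash
python3 g.py '[.5518,.0475,.09]'
```

```text
2.5167 [0.5513 0.0496 0.0924] [-0.003  0.102  1.753  0.     1.288 -1.179] F [ 0.19 -1.06  0.41] T [0.039 0.016 0.042] 0.08550815266357366 0.0 tilt [-1.1e-03  1.0e-04 -1.0e+00] cw -157.36605764941865
d [-1.2 -1.8  2.4]
```

{"op": "jog_arm", "data": {
  "targets": [
    [[0,0,1.5],[0,0,0]],
    [[0,0,0],[0,0,0]],
    [[0,0,0],[0,0,0]]
  ]
}}

```text
time_s: 2.77
tcp_pos: [0.5527, 0.0491, 0.0923]
eef_rot: [0.001, 0.197, 0.98, 0.0]
contact_force: [1.0, 0.2, -0.1]
grip_width: 0.0855
grip_force: 0.0
```

```bash
python3 g.py '[.5518,.0475,.09]'
```

```text
2.7667 [0.5527 0.0491 0.0923] [-0.004  0.103  1.752  0.     1.284 -1.179] F [ 1.03  0.19 -0.07] T [-0.03  -0.011  0.02 ] 0.08552385475001843 0.0 tilt [ 0.0019  0.     -1.    ] cw -157.32207738441875
d [ 0.3 -1.8  2.3]
```

{"op": "jog_arm", "data": {
  "targets": [
    [[0,-1.5,1],[0,0,0]],
    [[0,0,0],[0,0,0]],
    [[0,0,0],[0,0,0]],
    [[0,0,0],[0,0,0]],
    [[0,0,0],[0,0,0]],
    [[0,0,0],[0,0,0]],
    [[0,0,0],[0,0,0]],
    [[0,0,0],[0,0,0]],
    [[0,0,0],[0,0,0]],
    [[0,0,0],[0,0,0]]
  ],
  "grip": 1,
  "grip_force": 70
}}

```text
time_s: 3.6
tcp_pos: [0.5514, 0.0476, 0.0901]
eef_rot: [-0.0, 0.197, 0.98, -0.0]
contact_force: [0.4, -0.2, 0.2]
grip_width: 0.0001
grip_force: 0.0
```

```bash
python3 g.py '[.5518,.0475,.09]'
```

```text
3.6 [0.5514 0.0476 0.0901] [-0.007  0.103  1.756 -0.     1.282 -1.181] F [ 0.4  -0.18  0.24] T [ 0.003 -0.051 -0.022] 9.57908187134577e-05 0.0 tilt [-0. -0. -1.] cw -157.32125987985395
d [-0.4  0.1  0.1]
```

Run:
```python
from h import *
b,e=grab('side');t,_=grab('top')
c=np.hstack([cv2.resize(b[130:290,170:330],(480,480)),cv2.resize(t[170:290,160:280] if 0 else t[190:270,225:305],(320,320)).repeat(1,0)[:320] if 0 else cv2.resize(t[190:270,225:278],(318,480))])
cv2.imwrite('pics/p1.png',c[:,:,::-1])
```

```text
(no output)
```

View pics/p1.png

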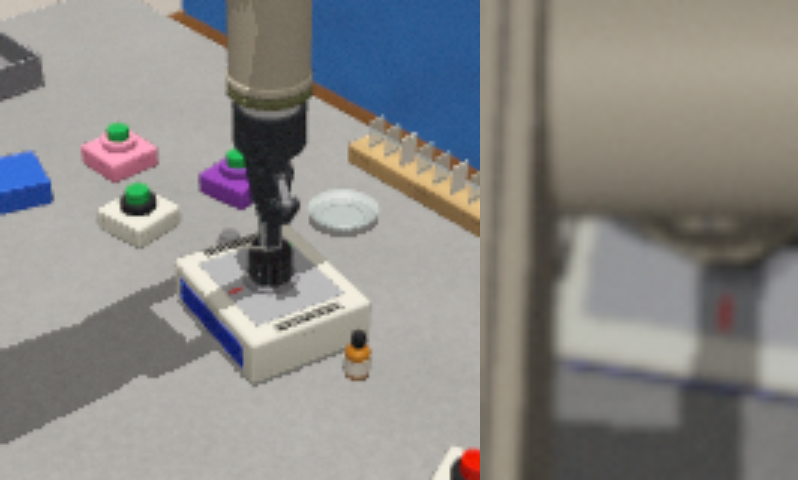

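The picture shows the closed fingers ending right over or in front of the knob, not around it. I'll measure where the fingers really are from depth.

Run:
```python
from h import *
f=np.load('f0.npz');b0,e0=f['b'],f['e']
b,e=grab('side');W=world('side',e);W0=world('side',e0)
# column through the dial: rows
for v in range(190,232,2):
  print(v,[tuple((W[v,u]*1000).astype(int)) for u in (254,257,260,263)],'|',[tuple((W0[v,u]*1000).astype(int)) for u in (254,260)])
c=np.hstack([cv2.resize(x[185:235,235:285],(390,390),interpolation=cv2.INTER_NEAREST) for x in (b0,b)])
cv2.imwrite('pics/p2.png',c[:,:,::-1])
```

```text
190 [(np.int64(537), np.int64(58), np.int64(188)), (np.int64(532), np.int64(36), np.int64(200)), (np.int64(526), np.int64(15), np.int64(213)), (np.int64(533), np.int64(10), np.int64(212))] | [(np.int64(698), np.int64(257), np.int64(30)), (np.int64(726), np.int64(254), np.int64(20))]
192 [(np.int64(540), np.int64(61), np.int64(178)), (np.int64(532), np.int64(37), np.int64(193)), (np.int64(528), np.int64(17), np.int64(204)), (np.int64(531), np.int64(6), np.int64(208))] | [(np.int64(693), np.int64(250), np.int64(26)), (np.int64(727), np.int64(256), np.int64(9))]
194 [(np.int64(537), np.int64(58), np.int64(173)), (np.int64(530), np.int64(35), np.int64(187)), (np.int64(534), np.int64(25), np.int64(190)), (np.int64(526), np.int64(2), np.int64(205))] | [(np.int64(690), np.int64(247), np.int64(20)), (np.int64(726), np.int64(254), np.int64(2))]
196 [(np.int64(548), np.int64(72), np.int64(155)), (np.int64(533), np.int64(38), np.int64(177)), (np.int64(541), np.int64(33), np.int64(177)), (np.int64(527), np.int64(3), np.int64(197))] | [(np.int64(689), np.int64(247), np.int64(11)), (np.int64(716),
[... 4094 characters left out ...]
(64)), (np.int64(542), np.int64(19), np.int64(68))] | [(np.int64(521), np.int64(40), np.int64(66)), (np.int64(536), np.int64(28), np.int64(66))]
228 [(np.int64(519), np.int64(38), np.int64(60)), (np.int64(526), np.int64(30), np.int64(62)), (np.int64(532), np.int64(23), np.int64(63)), (np.int64(539), np.int64(17), np.int64(63))] | [(np.int64(519), np.int64(38), np.int64(61)), (np.int64(532), np.int64(23), np.int64(62))]
230 [(np.int64(514), np.int64(32), np.int64(58)), (np.int64(518), np.int64(21), np.int64(63)), (np.int64(525), np.int64(15), np.int64(62)), (np.int64(534), np.int64(10), np.int64(61))] | [(np.int64(512), np.int64(29), np.int64(61)), (np.int64(525), np.int64(15), np.int64(62))]
```

View pics/p2.png

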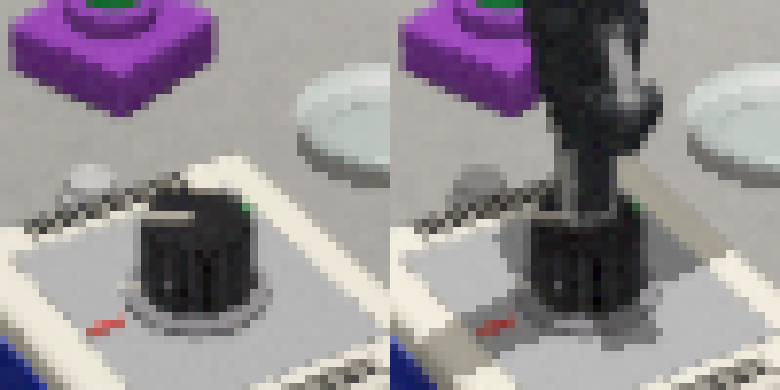

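The fingers look closed just above the knob's top, at about z 0.105, although TCP z reads 0.090. I'll compare this with the start frame before moving.

Run:
```python
from h import *
f=np.load('f0.npz')
W=world('side',f['e'])
m=np.zeros((420,560),bool);m[60:165,60:110]=1
P=W[m];P=P[(np.hypot(P[:,0]-.231,P[:,1]-.553)<.08)&(P[:,2]>.1)]
for lo in np.arange(.17,.36,.01):
  q=P[(P[:,2]>=lo)&(P[:,2]<lo+.01)]
  if len(q)>1: print('start',round(lo,2),len(q),q.mean(0).round(3),np.ptp(q,0).round(3))
W=world('side',grab('side')[1]);P=W[150:235,220:300].reshape(-1,3);P=P[(np.hypot(P[:,0]-.5515,P[:,1]-.0475)<.08)&(P[:,2]>.09)]
for lo in np.arange(.09,.26,.01):
  q=P[(P[:,2]>=lo)&(P[:,2]<lo+.01)]
  if len(q)>1: print('now',round(lo,2),len(q),q.mean(0).round(3),np.ptp(q,0).round(3))
```

```text
start 0.24 12 [0.226 0.537 0.247] [0.056 0.095 0.004]
start 0.25 28 [0.225 0.533 0.256] [0.056 0.101 0.009]
start 0.26 32 [0.225 0.534 0.265] [0.058 0.1   0.01 ]
start 0.27 23 [0.217 0.515 0.274] [0.056 0.093 0.009]
start 0.28 12 [0.216 0.508 0.282] [0.056 0.094 0.006]
start 0.29 32 [0.209 0.498 0.296] [0.071 0.113 0.009]
start 0.3 32 [0.214 0.505 0.304] [0.068 0.099 0.009]
start 0.31 31 [0.216 0.499 0.316] [0.046 0.054 0.009]
start 0.32 46 [0.221 0.51  0.326] [0.07  0.125 0.01 ]
start 0.33 59 [0.22  0.516 0.335] [0.059 0.092 0.01 ]
start 0.34 64 [0.214 0.507 0.345] [0.058 0.07  0.01 ]
start 0.35 29 [0.215 0.515 0.354] [0.035 0.037 0.008]
now 0.09 40 [0.543 0.036 0.096] [0.042 0.042 0.01 ]
now 0.1 70 [0.547 0.042 0.103] [0.047 0.045 0.009]
now 0.11 16 [0.546 0.042 0.116] [0.019 0.022 0.008]
now 0.12 22 [0.545 0.041 0.125] [0.022 0.024 0.01 ]
now 0.13 19 [0.545 0.042 0.135] [0.019 0.025 0.008]
now 0.14 6 [0.541 0.053 0.146] [0.008 0.019 0.009]
now 0.15 24 [0.542 0.038 0.155] [0.027 0.068 0.01 ]
now 0.16 18 [0.538 0.035 0.164] [0.035 0.093 0.009]
now 0.17 34 [0.535 0.031 0.175] [0.032 0.089 0.01 ]
now 0.18 40 [0.535 0.031 0.186] [0.042 0.114 0.01 ]
now 0.19 56 [0.531 0.011 0.195] [0.045 0.086 0.009]
now 0.2 57 [0.535 0.027 0.205] [0.036 0.082 0.01 ]
now 0.21 45 [0.537 0.025 0.214] [0.039 0.062 0.01 ]
now 0.22 23 [0.536 0.017 0.225] [0.018 0.027 0.01 ]
now 0.23 44 [0.532 0.023 0.236] [0.049 0.052 0.01 ]
now 0.24 65 [0.533 0.024 0.245] [0.06 0.05 0.01]
now 0.25 74 [0.532 0.025 0.255] [0.058 0.063 0.01 ]
```

The start frame gives the same answer: real fingertips sit about 33 mm higher than the reported TCP implies. I'll open, go 31 mm lower and grip again.

{"op": "jog_arm", "data": {
  "targets": [
    [[0,0,-3],[0,0,0]],
    [[0,0,0],[0,0,0]],
    [[0,0,0],[0,0,0]],
    [[0,0,0],[0,0,0]],
    [[0,0,0],[0,0,0]],
    [[0,0,0],[0,0,0]],
    [[0,0,0],[0,0,0]],
    [[0,0,0],[0,0,0]],
    [[0,0,0],[0,0,0]],
    [[0,0,5],[0,0,0]],
    [[0,0,5],[0,0,0]],
    [[0,0,5],[0,0,0]],
    [[0,0,5],[0,0,0]],
    [[0,0,0],[0,0,0]]
  ],
  "grip": -1
}}

```text
time_s: 4.97
tcp_pos: [0.5502, 0.0476, 0.0712]
eef_rot: [-0.001, 0.197, 0.98, -0.0]
contact_force: [-0.1, 0.3, -0.0]
grip_width: 0.0856
grip_force: 0.0
```

{"op": "jog_arm", "data": {
  "targets": [
    [[0,0,4],[0,0,0]],
    [[0,0,4],[0,0,0]],
    [[0,0,3],[0,0,0]],
    [[0,0,3],[0,0,0]],
    [[0,0,0],[0,0,0]],
    [[0,0,0],[0,0,0]]
  ]
}}

```text
time_s: 5.47
tcp_pos: [0.5512, 0.0476, 0.0588]
eef_rot: [-0.0, 0.197, 0.98, -0.0]
contact_force: [-0.8, 0.5, 0.6]
grip_width: 0.0855
grip_force: 0.0
```

```bash
python3 g.py '[.5518,.0475,.059]'
python3 - <<'E'
from h import *
W=world('side',grab('side')[1]);P=W[150:240,220:300].reshape(-1,3);r=np.hypot(P[:,0]-.5515,P[:,1]-.0475);P=P[(r<.075)&(r>.028)&(P[:,2]>.068)]
for lo in np.arange(.065,.13,.005):
  q=P[(P[:,2]>=lo)&(P[:,2]<lo+.005)]
  if len(q)>1: print(round(lo,3),len(q),q.mean(0).round(3))
E
```

```text
5.4667 [0.5512 0.0476 0.0588] [-0.007  0.14   1.778  0.     1.224 -1.182] F [-0.83  0.52  0.61] T [ 0.04  -0.068 -0.005] 0.085539880009152 0.0 tilt [-5.e-04  1.e-04 -1.e+00] cw -157.32146115507797
d [-0.6  0.1 -0.2]
0.065 3 [0.531 0.039 0.068]
0.07 4 [0.544 0.034 0.071]
0.085 3 [0.539 0.033 0.088]
0.09 11 [0.552 0.049 0.092]
0.095 14 [0.549 0.052 0.097]
0.1 15 [0.537 0.023 0.103]
0.105 17 [0.541 0.032 0.108]
0.11 14 [0.546 0.044 0.113]
0.115 16 [0.539 0.029 0.117]
0.12 10 [0.553 0.064 0.123]
0.125 4 [0.553 0.073 0.127]
```

{"op": "jog_arm", "data": {
  "targets": [
    [[0,0,0],[0,0,0]],
    [[0,0,0],[0,0,0]],
    [[0,0,0],[0,0,0]],
    [[0,0,0],[0,0,0]],
    [[0,0,0],[0,0,0]],
    [[0,0,0],[0,0,0]],
    [[0,0,0],[0,0,0]],
    [[0,0,0],[0,0,0]]
  ],
  "grip": 1,
  "grip_force": 70
}}

```text
time_s: 6.18
tcp_pos: [0.552, 0.0485, 0.06]
eef_rot: [0.001, 0.196, 0.981, 0.001]
contact_force: [-1.2, 5.4, 5.5]
grip_width: 0.0441
grip_force: 71.1
```

```bash
python3 g.py
```

```text
6.1833 [0.552  0.0485 0.06  ] [-6.000e-03  1.390e-01  1.777e+00  1.000e-03  1.224e+00 -1.181e+00] F [-1.22  5.38  5.54] T [ 0.762  0.166 -0.009] 0.04414646603772607 71.1448073387146 tilt [ 0.0014  0.0012 -1.    ] cw -157.33743333019078
```

{"op": "jog_arm", "data": {
  "targets": [
    [[0,0,0],[0,0,-2]],
    [[0,0,0],[0,0,-2]],
    [[0,0,0],[0,0,-2]],
    [[0,0,0],[0,0,0]],
    [[0,0,0],[0,0,0]]
  ]
}}

```text
time_s: 6.6
tcp_pos: [0.552, 0.0484, 0.06]
eef_rot: [0.001, 0.145, 0.989, 0.001]
contact_force: [-1.3, 6.0, 4.6]
grip_width: 0.0443
grip_force: 71.3
```

```bash
cat > r.py <<'E'
from station import ctrl
import numpy as np
s=ctrl.state();w,x,y,z=s['eef_rot']
print('t',round(s['time_s'],2),'rel',round((np.degrees(2*np.arctan2(-x,y))*1+22.7+180)%360-180,2),'q6',np.degrees(s['joint_pos'][5]).round(2),'Tz',s['torque'][2].round(3),'F',s['contact_force'].round(1),'tau6',s['tau'][5].round(3),s['grip_width'].round(4),s['grip_force'].round(0))
E
python3 r.py
```

```text
Traceback (most recent call last):
  File "r.py", line 4, in <module>
    print('t',round(s['time_s'],2),'rel',round((np.degrees(2*np.arctan2(-x,y))*1+22.7+180)%360-180,2),'q6',np.degrees(s['joint_pos'][5]).round(2),'Tz',s['torque'][2].round(3),'F',s['contact_force'].round(1),'tau6',s['tau'][5].round(3),s['grip_width'].round(4),s['grip_force'].round(0))
                                                                                                                                                                                                                                           ^^^^^^^^^^^^^^^^^^^^^
AttributeError: 'float' object has no attribute 'round'
```

```bash
cat > r.py <<'E'
from station import ctrl
import numpy as np
s=ctrl.state();w,x,y,z=s['eef_rot']
print('t %.2f rel %.2f q6 %.2f Tz %.3f tau6 %.3f gw %.4f gf %.0f'%(s['time_s'],(np.degrees(2*np.arctan2(x,y))-22.6+180)%360-180,np.degrees(s['joint_pos'][5]),s['torque'][2],s['tau'][5],s['grip_width'],s['grip_force']),s['contact_force'].round(1))
E
python3 r.py
```

```text
t 6.60 rel -5.94 q6 -73.70 Tz -0.165 tau6 -0.354 gw 0.0443 gf 71 [-1.3  6.   4.6]
```

{"op": "jog_arm", "data": {
  "targets": [
    [[0,0,0],[0,0,-3]],
    [[0,0,0],[0,0,-3]],
    [[0,0,0],[0,0,0]],
    [[0,0,0],[0,0,0]]
  ]
}}

```text
time_s: 6.93
tcp_pos: [0.552, 0.0484, 0.06]
eef_rot: [0.001, 0.093, 0.996, 0.001]
contact_force: [0.0, 4.4, 5.6]
grip_width: 0.0441
grip_force: 71.3
```

```bash
python3 r.py
```

```text
t 6.93 rel -11.96 q6 -79.71 Tz -0.086 tau6 -0.297 gw 0.0441 gf 71 [0.  4.4 5.6]
```

{"op": "jog_arm", "data": {
  "targets": [
    [[0,0,0],[0,0,-3]],
    [[0,0,0],[0,0,-3]],
    [[0,0,0],[0,0,0]],
    [[0,0,0],[0,0,0]]
  ]
}}

```text
time_s: 7.27
tcp_pos: [0.552, 0.0484, 0.06]
eef_rot: [0.001, 0.04, 0.999, 0.0]
contact_force: [-1.7, 5.5, 5.5]
grip_width: 0.0443
grip_force: 71.4
```

```bash
python3 r.py
```

```text
t 7.27 rel -17.97 q6 -85.72 Tz 0.101 tau6 -0.206 gw 0.0443 gf 71 [-1.7  5.5  5.5]
```

{"op": "jog_arm", "data": {
  "targets": [
    [[0,0,0],[0,0,-2.5]],
    [[0,0,0],[0,0,-2.5]],
    [[0,0,0],[0,0,0]],
    [[0,0,0],[0,0,0]]
  ]
}}

```text
time_s: 7.6
tcp_pos: [0.552, 0.0483, 0.06]
eef_rot: [0.001, -0.003, 1.0, 0.0]
contact_force: [-1.1, 3.6, 4.9]
grip_width: 0.0442
grip_force: 71.4
```

```bash
python3 r.py
```

```text
t 7.60 rel -22.98 q6 -90.72 Tz 0.179 tau6 -0.038 gw 0.0442 gf 71 [-1.1  3.6  4.9]
```

{"op": "jog_arm", "data": {
  "targets": [
    [[0,0,0],[0,0,-1.5]],
    [[0,0,0],[0,0,-1.5]],
    [[0,0,0],[0,0,0]],
    [[0,0,0],[0,0,0]]
  ]
}}

```text
time_s: 7.93
tcp_pos: [0.552, 0.0483, 0.06]
eef_rot: [0.001, -0.029, 1.0, 0.0]
contact_force: [-0.6, 5.3, 5.4]
grip_width: 0.0446
grip_force: 71.3
```

```bash
python3 r.py
```

```text
t 7.93 rel -25.98 q6 -93.72 Tz 0.201 tau6 0.128 gw 0.0446 gf 71 [-0.6  5.3  5.4]
```

{"op": "jog_arm", "data": {
  "targets": [
    [[0,0,0],[0,0,-1]],
    [[0,0,0],[0,0,-1]],
    [[0,0,0],[0,0,0]],
    [[0,0,0],[0,0,0]]
  ]
}}

```text
time_s: 8.27
tcp_pos: [0.552, 0.0483, 0.06]
eef_rot: [0.001, -0.047, 0.999, 0.0]
contact_force: [-0.8, 3.7, 4.6]
grip_width: 0.0442
grip_force: 71.4
```

```bash
python3 r.py
```

```text
t 8.27 rel -27.97 q6 -95.72 Tz 0.229 tau6 0.172 gw 0.0442 gf 71 [-0.8  3.7  4.6]
```

{"op": "jog_arm", "data": {
  "targets": [
    [[0,0,0],[0,0,-1]],
    [[0,0,0],[0,0,-1]],
    [[0,0,0],[0,0,0]],
    [[0,0,0],[0,0,0]]
  ]
}}

```text
time_s: 8.6
tcp_pos: [0.552, 0.0483, 0.06]
eef_rot: [0.001, -0.064, 0.998, 0.0]
contact_force: [-1.2, 5.6, 5.3]
grip_width: 0.0439
grip_force: 71.4
```

```bash
python3 r.py
```

```text
t 8.60 rel -29.97 q6 -97.72 Tz 0.264 tau6 0.193 gw 0.0439 gf 71 [-1.2  5.6  5.3]
```

{"op": "jog_arm", "data": {
  "targets": [
    [[0,0,0],[0,0,-1]],
    [[0,0,0],[0,0,0]],
    [[0,0,0],[0,0,0]]
  ]
}}

```text
time_s: 8.85
tcp_pos: [0.552, 0.0483, 0.06]
eef_rot: [0.001, -0.073, 0.997, 0.0]
contact_force: [-1.0, 4.5, 4.9]
grip_width: 0.0443
grip_force: 71.3
```

```bash
python3 r.py
```

```text
t 8.85 rel -30.96 q6 -98.71 Tz 0.099 tau6 0.058 gw 0.0443 gf 71 [-1.   4.5  4.9]
```

{"op": "jog_arm", "data": {
  "targets": [
    [[0,0,0],[0,0,-1]],
    [[0,0,0],[0,0,0]],
    [[0,0,0],[0,0,0]]
  ]
}}

```text
time_s: 9.1
tcp_pos: [0.552, 0.0483, 0.06]
eef_rot: [0.001, -0.081, 0.997, 0.0]
contact_force: [-1.2, 4.5, 5.0]
grip_width: 0.0444
grip_force: 71.3
```

```bash
python3 r.py
```

```text
t 9.10 rel -31.94 q6 -99.70 Tz -0.010 tau6 -0.077 gw 0.0444 gf 71 [-1.2  4.5  5. ]
```

{"op": "jog_arm", "data": {
  "targets": [
    [[0,0,0],[0,0,-1]],
    [[0,0,0],[0,0,0]],
    [[0,0,0],[0,0,0]]
  ]
}}

```text
time_s: 9.35
tcp_pos: [0.552, 0.0483, 0.06]
eef_rot: [0.001, -0.09, 0.996, 0.0]
contact_force: [-1.0, 5.7, 5.2]
grip_width: 0.0445
grip_force: 71.3
```

```bash
python3 r.py
```

```text
t 9.35 rel -32.93 q6 -100.69 Tz -0.147 tau6 -0.221 gw 0.0445 gf 71 [-1.   5.7  5.2]
```

{"op": "jog_arm", "data": {
  "targets": [
    [[0,0,0],[0,0,-1]],
    [[0,0,0],[0,0,0]],
    [[0,0,0],[0,0,0]]
  ]
}}

```text
time_s: 9.6
tcp_pos: [0.552, 0.0483, 0.06]
eef_rot: [0.001, -0.099, 0.995, 0.0]
contact_force: [-0.3, 5.1, 5.4]
grip_width: 0.0444
grip_force: 71.3
```

```bash
python3 r.py
```

```text
t 9.60 rel -33.92 q6 -101.68 Tz -0.249 tau6 -0.368 gw 0.0444 gf 71 [-0.3  5.1  5.4]
```

{"op": "jog_arm", "data": {
  "targets": [
    [[0,0,0],[0,0,-1]],
    [[0,0,0],[0,0,0]],
    [[0,0,0],[0,0,0]]
  ]
}}

```text
time_s: 9.85
tcp_pos: [0.552, 0.0483, 0.06]
eef_rot: [0.001, -0.107, 0.994, 0.0]
contact_force: [-1.5, 5.0, 5.9]
grip_width: 0.0442
grip_force: 71.4
```

```bash
python3 r.py
```

```text
t 9.85 rel -34.91 q6 -102.67 Tz -0.420 tau6 -0.500 gw 0.0442 gf 71 [-1.5  5.   5.9]
```

{"op": "jog_arm", "data": {
  "targets": [
    [[0,0,0],[0,0,-1]],
    [[0,0,0],[0,0,0]],
    [[0,0,0],[0,0,0]]
  ]
}}

```text
time_s: 10.1
tcp_pos: [0.552, 0.0483, 0.0599]
eef_rot: [0.001, -0.116, 0.993, 0.0]
contact_force: [-0.8, 4.8, 3.8]
grip_width: 0.0441
grip_force: 71.4
```

```bash
python3 r.py
```

```text
t 10.10 rel -35.90 q6 -103.66 Tz -0.616 tau6 -0.632 gw 0.0441 gf 71 [-0.8  4.8  3.8]
```

{"op": "jog_arm", "data": {
  "targets": [
    [[0,0,0],[0,0,-1]],
    [[0,0,0],[0,0,0]],
    [[0,0,0],[0,0,0]]
  ]
}}

```text
time_s: 10.35
tcp_pos: [0.5521, 0.0482, 0.06]
eef_rot: [0.001, -0.124, 0.992, 0.0]
contact_force: [-0.9, 5.3, 5.5]
grip_width: 0.0441
grip_force: 71.4
```

```bash
python3 r.py
```

```text
t 10.35 rel -36.90 q6 -104.66 Tz -0.645 tau6 -0.736 gw 0.0441 gf 71 [-0.9  5.3  5.5]
```

Torque is well above any click, so that is the zero stop. I'll ease off and count clicks clockwise.

{"op": "jog_arm", "data": {
  "targets": [
    [[0,0,0],[0,0,2.5]],
    [[0,0,0],[0,0,2.5]],
    [[0,0,0],[0,0,0]],
    [[0,0,0],[0,0,0]]
  ]
}}

```text
time_s: 10.68
tcp_pos: [0.552, 0.0483, 0.06]
eef_rot: [0.001, -0.081, 0.997, 0.0]
contact_force: [-1.3, 5.5, 5.3]
grip_width: 0.0441
grip_force: 71.4
```

```bash
python3 r.py
```

```text
t 10.68 rel -31.91 q6 -99.67 Tz -0.034 tau6 0.155 gw 0.0441 gf 71 [-1.3  5.5  5.3]
```

{"op": "jog_arm", "data": {
  "targets": [
    [[0,0,0],[0,0,2.5]],
    [[0,0,0],[0,0,2.5]],
    [[0,0,0],[0,0,0]],
    [[0,0,0],[0,0,0]]
  ]
}}

```text
time_s: 11.02
tcp_pos: [0.552, 0.0483, 0.06]
eef_rot: [0.001, -0.038, 0.999, 0.0]
contact_force: [-0.6, 4.2, 5.5]
grip_width: 0.0441
grip_force: 71.4
```

```bash
python3 r.py
```

```text
t 11.02 rel -26.94 q6 -94.68 Tz 0.205 tau6 0.417 gw 0.0441 gf 71 [-0.6  4.2  5.5]
```

{"op": "jog_arm", "data": {
  "targets": [
    [[0,0,0],[0,0,2.5]],
    [[0,0,0],[0,0,2.5]],
    [[0,0,0],[0,0,0]],
    [[0,0,0],[0,0,0]]
  ]
}}

```text
time_s: 11.35
tcp_pos: [0.552, 0.0483, 0.06]
eef_rot: [0.001, 0.006, 1.0, 0.0]
contact_force: [-0.2, 5.0, 5.5]
grip_width: 0.0442
grip_force: 71.3
```

```bash
python3 r.py
```

```text
t 11.35 rel -21.93 q6 -89.68 Tz 0.126 tau6 0.323 gw 0.0442 gf 71 [-0.2  5.   5.5]
```

{"op": "jog_arm", "data": {
  "targets": [
    [[0,0,0],[0,0,2.5]],
    [[0,0,0],[0,0,2.5]],
    [[0,0,0],[0,0,0]],
    [[0,0,0],[0,0,0]]
  ]
}}

```text
time_s: 11.68
tcp_pos: [0.552, 0.0484, 0.06]
eef_rot: [0.001, 0.05, 0.999, 0.001]
contact_force: [-1.3, 4.4, 6.1]
grip_width: 0.0441
grip_force: 71.3
```

```bash
python3 r.py
```

```text
t 11.68 rel -16.92 q6 -84.67 Tz 0.006 tau6 0.198 gw 0.0441 gf 71 [-1.3  4.4  6.1]
```

{"op": "jog_arm", "data": {
  "targets": [
    [[0,0,0],[0,0,2.5]],
    [[0,0,0],[0,0,2.5]],
    [[0,0,0],[0,0,0]],
    [[0,0,0],[0,0,0]]
  ]
}}

```text
time_s: 12.02
tcp_pos: [0.552, 0.0484, 0.06]
eef_rot: [0.001, 0.093, 0.996, 0.001]
contact_force: [-0.7, 4.6, 6.2]
grip_width: 0.0442
grip_force: 71.3
```

```bash
python3 r.py
```

```text
t 12.02 rel -11.91 q6 -79.66 Tz -0.144 tau6 0.097 gw 0.0442 gf 71 [-0.7  4.6  6.2]
```

{"op": "jog_arm", "data": {
  "targets": [
    [[0,0,0],[0,0,2.5]],
    [[0,0,0],[0,0,2.5]],
    [[0,0,0],[0,0,0]],
    [[0,0,0],[0,0,0]]
  ]
}}

```text
time_s: 12.35
tcp_pos: [0.552, 0.0485, 0.06]
eef_rot: [0.001, 0.137, 0.991, 0.001]
contact_force: [-0.9, 4.8, 5.6]
grip_width: 0.0445
grip_force: 71.3
```

```bash
python3 r.py
```

```text
t 12.35 rel -6.90 q6 -74.66 Tz -0.138 tau6 0.023 gw 0.0445 gf 71 [-0.9  4.8  5.6]
```

{"op": "jog_arm", "data": {
  "targets": [
    [[0,0,0],[0,0,2.5]],
    [[0,0,0],[0,0,2.5]],
    [[0,0,0],[0,0,0]],
    [[0,0,0],[0,0,0]]
  ]
}}

```text
time_s: 12.68
tcp_pos: [0.552, 0.0485, 0.06]
eef_rot: [0.001, 0.18, 0.984, 0.001]
contact_force: [-1.3, 5.4, 5.8]
grip_width: 0.0442
grip_force: 71.3
```

```bash
python3 r.py
```

```text
t 12.68 rel -1.89 q6 -69.65 Tz -0.343 tau6 -0.062 gw 0.0442 gf 71 [-1.3  5.4  5.8]
```

{"op": "jog_arm", "data": {
  "targets": [
    [[0,0,0],[0,0,2.5]],
    [[0,0,0],[0,0,2.5]],
    [[0,0,0],[0,0,0]],
    [[0,0,0],[0,0,0]]
  ]
}}

```text
time_s: 13.02
tcp_pos: [0.552, 0.0485, 0.06]
eef_rot: [0.001, 0.222, 0.975, 0.001]
contact_force: [-0.5, 4.6, 4.6]
grip_width: 0.044
grip_force: 71.4
```

```bash
python3 r.py
```

```text
t 13.02 rel 3.06 q6 -64.68 Tz 0.230 tau6 0.440 gw 0.0440 gf 71 [-0.5  4.6  4.6]
```

{"op": "jog_arm", "data": {
  "targets": [
    [[0,0,0],[0,0,2.5]],
    [[0,0,0],[0,0,2.5]],
    [[0,0,0],[0,0,0]],
    [[0,0,0],[0,0,0]]
  ]
}}

```text
time_s: 13.35
tcp_pos: [0.552, 0.0485, 0.06]
eef_rot: [0.001, 0.265, 0.964, 0.001]
contact_force: [-0.8, 5.7, 6.1]
grip_width: 0.0443
grip_force: 71.3
```

```bash
python3 r.py
```

```text
t 13.35 rel 8.08 q6 -59.67 Tz 0.042 tau6 0.219 gw 0.0443 gf 71 [-0.8  5.7  6.1]
```

{"op": "jog_arm", "data": {
  "targets": [
    [[0,0,0],[0,0,2.5]],
    [[0,0,0],[0,0,2.5]],
    [[0,0,0],[0,0,0]],
    [[0,0,0],[0,0,0]]
  ]
}}

```text
time_s: 13.68
tcp_pos: [0.5521, 0.0486, 0.06]
eef_rot: [0.001, 0.306, 0.952, 0.001]
contact_force: [-0.1, 5.7, 5.6]
grip_width: 0.0443
grip_force: 71.3
```

```bash
python3 r.py
```

```text
t 13.68 rel 13.09 q6 -54.66 Tz -0.126 tau6 0.057 gw 0.0443 gf 71 [-0.1  5.7  5.6]
```

{"op": "jog_arm", "data": {
  "targets": [
    [[0,0,0],[0,0,2.5]],
    [[0,0,0],[0,0,2.5]],
    [[0,0,0],[0,0,0]],
    [[0,0,0],[0,0,0]]
  ]
}}

```text
time_s: 14.02
tcp_pos: [0.5521, 0.0486, 0.06]
eef_rot: [0.0, 0.348, 0.938, 0.001]
contact_force: [-0.3, 5.2, 6.1]
grip_width: 0.0442
grip_force: 71.3
```

```bash
python3 r.py
```

```text
t 14.02 rel 18.09 q6 -49.67 Tz -0.026 tau6 0.119 gw 0.0442 gf 71 [-0.3  5.2  6.1]
```

{"op": "jog_arm", "data": {
  "targets": [
    [[0,0,0],[0,0,2.5]],
    [[0,0,0],[0,0,2.5]],
    [[0,0,0],[0,0,0]],
    [[0,0,0],[0,0,0]]
  ]
}}

```text
time_s: 14.35
tcp_pos: [0.5521, 0.0486, 0.06]
eef_rot: [0.0, 0.388, 0.922, 0.001]
contact_force: [0.2, 5.7, 4.9]
grip_width: 0.0444
grip_force: 71.3
```

```bash
python3 r.py
```

```text
t 14.35 rel 23.06 q6 -44.68 Tz 0.233 tau6 0.417 gw 0.0444 gf 71 [0.2 5.7 4.9]
```

{"op": "jog_arm", "data": {
  "targets": [
    [[0,0,0],[0,0,2.5]],
    [[0,0,0],[0,0,2.5]],
    [[0,0,0],[0,0,0]],
    [[0,0,0],[0,0,0]]
  ]
}}

```text
time_s: 14.68
tcp_pos: [0.5521, 0.0486, 0.06]
eef_rot: [0.0, 0.428, 0.904, 0.001]
contact_force: [-0.8, 6.3, 4.7]
grip_width: 0.0443
grip_force: 71.3
```

```bash
python3 r.py
```

```text
t 14.68 rel 28.07 q6 -39.68 Tz 0.129 tau6 0.313 gw 0.0443 gf 71 [-0.8  6.3  4.7]
```

{"op": "jog_arm", "data": {
  "targets": [
    [[0,0,0],[0,0,2.5]],
    [[0,0,0],[0,0,2.5]],
    [[0,0,0],[0,0,0]],
    [[0,0,0],[0,0,0]]
  ]
}}

```text
time_s: 15.02
tcp_pos: [0.5521, 0.0486, 0.06]
eef_rot: [0.0, 0.467, 0.884, 0.001]
contact_force: [0.7, 5.4, 5.1]
grip_width: 0.0442
grip_force: 71.3
```

```bash
python3 r.py
```

```text
t 15.02 rel 33.08 q6 -34.67 Tz 0.048 tau6 0.204 gw 0.0442 gf 71 [0.7 5.4 5.1]
```

{"op": "jog_arm", "data": {
  "targets": [
    [[0,0,0],[0,0,2.5]],
    [[0,0,0],[0,0,2.5]],
    [[0,0,0],[0,0,0]],
    [[0,0,0],[0,0,0]]
  ]
}}

```text
time_s: 15.35
tcp_pos: [0.5522, 0.0487, 0.06]
eef_rot: [0.0, 0.505, 0.863, 0.001]
contact_force: [0.1, 5.7, 4.9]
grip_width: 0.0445
grip_force: 71.3
```

```bash
python3 r.py
```

```text
t 15.35 rel 38.09 q6 -29.66 Tz -0.080 tau6 0.107 gw 0.0445 gf 71 [0.1 5.7 4.9]
```

{"op": "jog_arm", "data": {
  "targets": [
    [[0,0,0],[0,0,2.5]],
    [[0,0,0],[0,0,2.5]],
    [[0,0,0],[0,0,0]],
    [[0,0,0],[0,0,0]]
  ]
}}

```text
time_s: 15.68
tcp_pos: [0.5522, 0.0487, 0.06]
eef_rot: [0.0, 0.542, 0.84, 0.001]
contact_force: [-0.4, 6.2, 5.2]
grip_width: 0.0445
grip_force: 71.3
```

```bash
python3 r.py
```

```text
t 15.68 rel 43.10 q6 -24.66 Tz -0.185 tau6 0.004 gw 0.0445 gf 71 [-0.4  6.2  5.2]
```

{"op": "jog_arm", "data": {
  "targets": [
    [[0,0,0],[0,0,2.5]],
    [[0,0,0],[0,0,2.5]],
    [[0,0,0],[0,0,0]],
    [[0,0,0],[0,0,0]]
  ]
}}

```text
time_s: 16.02
tcp_pos: [0.5522, 0.0487, 0.06]
eef_rot: [0.0, 0.579, 0.816, 0.001]
contact_force: [-0.5, 5.4, 4.5]
grip_width: 0.0442
grip_force: 71.3
```

```bash
python3 r.py
```

```text
t 16.02 rel 48.11 q6 -19.65 Tz -0.293 tau6 -0.086 gw 0.0442 gf 71 [-0.5  5.4  4.5]
```

{"op": "jog_arm", "data": {
  "targets": [
    [[0,0,0],[0,0,2.5]],
    [[0,0,0],[0,0,2.5]],
    [[0,0,0],[0,0,0]],
    [[0,0,0],[0,0,0]]
  ]
}}

```text
time_s: 16.35
tcp_pos: [0.5522, 0.0487, 0.06]
eef_rot: [0.0, 0.613, 0.79, 0.001]
contact_force: [0.1, 6.7, 4.7]
grip_width: 0.0448
grip_force: 71.3
```

```bash
python3 r.py
```

```text
t 16.35 rel 53.06 q6 -14.69 Tz 0.325 tau6 0.494 gw 0.0448 gf 71 [0.1 6.7 4.7]
```

{"op": "jog_arm", "data": {
  "targets": [
    [[0,0,0],[0,0,2.5]],
    [[0,0,0],[0,0,2.5]],
    [[0,0,0],[0,0,0]],
    [[0,0,0],[0,0,0]]
  ]
}}

```text
time_s: 16.68
tcp_pos: [0.5523, 0.0487, 0.06]
eef_rot: [0.0, 0.647, 0.762, 0.001]
contact_force: [0.4, 7.3, 3.7]
grip_width: 0.044
grip_force: 71.2
```

```bash
python3 r.py
```

```text
t 16.68 rel 58.07 q6 -9.68 Tz 0.193 tau6 0.359 gw 0.0440 gf 71 [0.4 7.3 3.7]
```

{"op": "jog_arm", "data": {
  "targets": [
    [[0,0,0],[0,0,2.5]],
    [[0,0,0],[0,0,2.5]],
    [[0,0,0],[0,0,0]],
    [[0,0,0],[0,0,0]]
  ]
}}

```text
time_s: 17.02
tcp_pos: [0.5523, 0.0487, 0.06]
eef_rot: [0.0, 0.68, 0.733, 0.001]
contact_force: [0.8, 6.4, 4.8]
grip_width: 0.0441
grip_force: 71.2
```

```bash
python3 r.py
```

```text
t 17.02 rel 63.08 q6 -4.68 Tz -0.011 tau6 0.247 gw 0.0441 gf 71 [0.8 6.4 4.8]
```

{"op": "jog_arm", "data": {
  "targets": [
    [[0,0,0],[0,0,2.5]],
    [[0,0,0],[0,0,2.5]],
    [[0,0,0],[0,0,0]],
    [[0,0,0],[0,0,0]]
  ]
}}

```text
time_s: 17.35
tcp_pos: [0.5523, 0.0487, 0.06]
eef_rot: [0.0, 0.711, 0.703, 0.001]
contact_force: [0.8, 5.6, 3.7]
grip_width: 0.0441
grip_force: 71.2
```

```bash
python3 r.py
```

```text
t 17.35 rel 68.09 q6 0.33 Tz -0.074 tau6 0.132 gw 0.0441 gf 71 [0.8 5.6 3.7]
```

{"op": "jog_arm", "data": {
  "targets": [
    [[0,0,0],[0,0,2.5]],
    [[0,0,0],[0,0,2.5]],
    [[0,0,0],[0,0,0]],
    [[0,0,0],[0,0,0]]
  ]
}}

```text
time_s: 17.68
tcp_pos: [0.5523, 0.0487, 0.06]
eef_rot: [0.0, 0.741, 0.671, 0.001]
contact_force: [1.0, 6.3, 3.7]
grip_width: 0.0438
grip_force: 71.2
```

```bash
python3 r.py
```

```text
t 17.68 rel 73.09 q6 5.34 Tz -0.138 tau6 0.033 gw 0.0438 gf 71 [1.  6.3 3.7]
```

{"op": "jog_arm", "data": {
  "targets": [
    [[0,0,0],[0,0,2.5]],
    [[0,0,0],[0,0,2.5]],
    [[0,0,0],[0,0,0]],
    [[0,0,0],[0,0,0]]
  ]
}}

```text
time_s: 18.02
tcp_pos: [0.5524, 0.0487, 0.06]
eef_rot: [0.0, 0.77, 0.638, 0.001]
contact_force: [1.2, 5.6, 4.2]
grip_width: 0.0442
grip_force: 71.2
```

```bash
python3 r.py
```

```text
t 18.02 rel 78.11 q6 10.35 Tz -0.318 tau6 -0.065 gw 0.0442 gf 71 [1.2 5.6 4.2]
```

{"op": "jog_arm", "data": {
  "targets": [
    [[0,0,0],[0,0,2.5]],
    [[0,0,0],[0,0,2.5]],
    [[0,0,0],[0,0,0]],
    [[0,0,0],[0,0,0]]
  ]
}}

```text
time_s: 18.35
tcp_pos: [0.5524, 0.0487, 0.06]
eef_rot: [0.0, 0.797, 0.604, 0.001]
contact_force: [0.5, 6.1, 3.8]
grip_width: 0.0442
grip_force: 71.2
```

```bash
python3 r.py
```

```text
t 18.35 rel 83.06 q6 15.31 Tz 0.245 tau6 0.452 gw 0.0442 gf 71 [0.5 6.1 3.8]
```

{"op": "jog_arm", "data": {
  "targets": [
    [[0,0,0],[0,0,2.5]],
    [[0,0,0],[0,0,2.5]],
    [[0,0,0],[0,0,0]],
    [[0,0,0],[0,0,0]]
  ]
}}

```text
time_s: 18.68
tcp_pos: [0.5524, 0.0487, 0.06]
eef_rot: [0.0, 0.822, 0.569, 0.001]
contact_force: [1.4, 6.2, 2.6]
grip_width: 0.0442
grip_force: 71.2
```

```bash
python3 r.py
```

```text
t 18.68 rel 88.07 q6 20.32 Tz 0.145 tau6 0.385 gw 0.0442 gf 71 [1.4 6.2 2.6]
```

{"op": "jog_arm", "data": {
  "targets": [
    [[0,0,0],[0,0,2.5]],
    [[0,0,0],[0,0,2.5]],
    [[0,0,0],[0,0,0]],
    [[0,0,0],[0,0,0]]
  ]
}}

```text
time_s: 19.02
tcp_pos: [0.5524, 0.0487, 0.06]
eef_rot: [-0.0, 0.847, 0.532, 0.001]
contact_force: [2.0, 5.4, 2.7]
grip_width: 0.0445
grip_force: 71.2
```

```bash
python3 r.py
```

```text
t 19.02 rel 93.08 q6 25.33 Tz 0.064 tau6 0.261 gw 0.0445 gf 71 [2.  5.4 2.7]
```

{"op": "jog_arm", "data": {
  "targets": [
    [[0,0,0],[0,0,2.5]],
    [[0,0,0],[0,0,2.5]],
    [[0,0,0],[0,0,0]],
    [[0,0,0],[0,0,0]]
  ]
}}

```text
time_s: 19.35
tcp_pos: [0.5525, 0.0487, 0.06]
eef_rot: [-0.0, 0.869, 0.495, 0.001]
contact_force: [1.7, 6.6, 3.6]
grip_width: 0.0443
grip_force: 71.2
```

```bash
python3 r.py
```

```text
t 19.35 rel 98.09 q6 30.33 Tz -0.084 tau6 0.165 gw 0.0443 gf 71 [1.7 6.6 3.6]
```

{"op": "jog_arm", "data": {
  "targets": [
    [[0,0,0],[0,0,2]],
    [[0,0,0],[0,0,2]],
    [[0,0,0],[0,0,0]],
    [[0,0,0],[0,0,0]]
  ]
}}

```text
time_s: 19.68
tcp_pos: [0.5525, 0.0487, 0.06]
eef_rot: [-0.0, 0.886, 0.464, 0.002]
contact_force: [2.4, 6.4, 3.2]
grip_width: 0.0443
grip_force: 71.2
```

```bash
python3 r.py
```

```text
t 19.68 rel 102.09 q6 34.34 Tz -0.135 tau6 0.026 gw 0.0443 gf 71 [2.4 6.4 3.2]
```

{"op": "jog_arm", "data": {
  "targets": [
    [[0,0,0],[0,0,1.5]],
    [[0,0,0],[0,0,1.5]],
    [[0,0,0],[0,0,0]],
    [[0,0,0],[0,0,0]]
  ]
}}

```text
time_s: 20.02
tcp_pos: [0.5525, 0.0487, 0.06]
eef_rot: [-0.0, 0.898, 0.441, 0.002]
contact_force: [1.9, 6.0, 3.4]
grip_width: 0.044
grip_force: 71.2
```

```bash
python3 r.py
```

```text
t 20.02 rel 105.10 q6 37.33 Tz -0.235 tau6 -0.082 gw 0.0440 gf 71 [1.9 6.  3.4]
```

{"op": "jog_arm", "data": {
  "targets": [
    [[0,0,0],[0,0,1]],
    [[0,0,0],[0,0,1]],
    [[0,0,0],[0,0,0]],
    [[0,0,0],[0,0,0]]
  ]
}}

```text
time_s: 20.35
tcp_pos: [0.5525, 0.0486, 0.06]
eef_rot: [-0.0, 0.905, 0.425, 0.002]
contact_force: [2.0, 6.2, 3.3]
grip_width: 0.0443
grip_force: 71.2
```

```bash
python3 r.py
```

```text
t 20.35 rel 107.10 q6 39.33 Tz -0.295 tau6 -0.198 gw 0.0443 gf 71 [2.  6.2 3.3]
```

{"op": "jog_arm", "data": {
  "targets": [
    [[0,0,0],[0,0,1]],
    [[0,0,0],[0,0,1]],
    [[0,0,0],[0,0,0]],
    [[0,0,0],[0,0,0]]
  ]
}}

```text
time_s: 20.68
tcp_pos: [0.5525, 0.0487, 0.06]
eef_rot: [-0.0, 0.912, 0.409, 0.002]
contact_force: [2.6, 6.1, 4.7]
grip_width: 0.0439
grip_force: 71.2
```

```bash
python3 r.py
```

```text
t 20.68 rel 109.10 q6 41.34 Tz -0.288 tau6 -0.220 gw 0.0439 gf 71 [2.6 6.1 4.7]
```

{"op": "jog_arm", "data": {
  "targets": [
    [[0,0,0],[0,0,1]],
    [[0,0,0],[0,0,1]],
    [[0,0,0],[0,0,0]],
    [[0,0,0],[0,0,0]]
  ]
}}

```text
time_s: 21.02
tcp_pos: [0.5525, 0.0487, 0.06]
eef_rot: [-0.0, 0.919, 0.393, 0.001]
contact_force: [2.0, 6.4, 2.9]
grip_width: 0.0443
grip_force: 71.1
```

```bash
python3 r.py
```

```text
t 21.02 rel 111.08 q6 43.32 Tz -0.115 tau6 0.001 gw 0.0443 gf 71 [2.  6.4 2.9]
```

{"op": "jog_arm", "data": {
  "targets": [
    [[0,0,0],[0,0,1]],
    [[0,0,0],[0,0,0]],
    [[0,0,0],[0,0,0]]
  ]
}}

```text
time_s: 21.27
tcp_pos: [0.5525, 0.0487, 0.06]
eef_rot: [-0.0, 0.923, 0.385, 0.002]
contact_force: [2.2, 6.1, 3.0]
grip_width: 0.0444
grip_force: 71.1
```

```bash
python3 r.py
```

```text
t 21.27 rel 112.06 q6 44.31 Tz 0.130 tau6 0.173 gw 0.0444 gf 71 [2.2 6.1 3. ]
```

Neutral at the fifth click. I'll release and lift straight up.

{"op": "jog_arm", "data": {
  "targets": [
    [[0,0,0],[0,0,0]],
    [[0,0,0],[0,0,0]],
    [[0,0,0],[0,0,0]],
    [[0,0,0],[0,0,0]],
    [[0,0,0],[0,0,0]],
    [[0,0,0],[0,0,0]],
    [[0,0,0],[0,0,0]],
    [[0,0,-10],[0,0,0]],
    [[0,0,-15],[0,0,0]],
    [[0,0,-20],[0,0,0]],
    [[0,0,-20],[0,0,0]],
    [[0,0,-20],[0,0,0]],
    [[0,0,-20],[0,0,0]],
    [[0,0,0],[0,0,0]],
    [[0,0,0],[0,0,0]]
  ],
  "grip": -1
}}

```text
time_s: 22.52
tcp_pos: [0.5527, 0.0476, 0.1664]
eef_rot: [0.001, 0.923, 0.385, 0.002]
contact_force: [0.7, 0.1, 0.0]
grip_width: 0.0855
grip_force: 0.0
```

```bash
python3 g.py '[.5502,.2985,.165]'
```

```text
22.5167 [0.5527 0.0476 0.1664] [-0.007  0.034  1.684 -0.     1.42   0.773] F [0.74 0.11 0.02] T [-0.022  0.011 -0.024] 0.08547226410826955 0.0 tilt [ 0.004 -0.    -1.   ] cw -45.32393396537501
d [ 176.7 -178.2    1.3]
```

{"op": "jog_arm", "data": {
  "targets": [
    [[22.1,-22.2,0],[0,0,0]],
    [[22.1,-22.2,0],[0,0,0]],
    [[22.1,-22.2,0],[0,0,0]],
    [[22.1,-22.2,0],[0,0,0]],
    [[22.1,-22.2,0],[0,0,0]],
    [[22.1,-22.2,0],[0,0,0]],
    [[22.1,-22.2,0],[0,0,0]],
    [[22.1,-22.2,0],[0,0,0]],
    [[0,0,20],[0,0,0]],
    [[0,0,20],[0,0,0]],
    [[0,0,20],[0,0,0]],
    [[0,0,10],[0,0,0]],
    [[0,0,0],[0,0,0]],
    [[0,0,0],[0,0,0]]
  ],
  "grip": 1,
  "grip_force": 30
}}

```text
time_s: 23.68
tcp_pos: [0.5486, 0.2977, 0.0931]
eef_rot: [0.0, 0.923, 0.385, -0.001]
contact_force: [0.7, 0.0, 0.6]
grip_width: 0.0001
grip_force: 0.0
```

```bash
python3 g.py '[.5502,.2985,.06]'
python3 - <<'E'
from h import *
b,e=grab('side');t,_=grab('top')
W=world('side',e)
P=W[120:215,180:260].reshape(-1,3);P=P[(np.hypot(P[:,0]-.55,P[:,1]-.2985)<.05)&(P[:,2]>.05)]
for lo in np.arange(.05,.15,.01):
  q=P[(P[:,2]>=lo)&(P[:,2]<lo+.01)]
  if len(q)>1: print(round(lo,3),len(q),q.mean(0).round(3),np.ptp(q,0).round(3))
c=np.hstack([cv2.resize(b[150:235,180:265],(400,400)),cv2.resize(t[190:270,230:310],(400,400),interpolation=cv2.INTER_CUBIC)])
cv2.imwrite('pics/p3.png',c[:,:,::-1])
E
```

```text
23.6833 [0.5486 0.2977 0.0931] [ 0.415  0.285  1.544 -0.     1.315  1.195] F [0.66 0.04 0.6 ] T [-0.005  0.015  0.024] 0.00010362387699125596 0.0 tilt [-0.0022 -0.001  -1.    ] cw -45.309626756671435
d [ 1.8  0.6 33.1]
0.05 33 [0.549 0.296 0.056] [0.026 0.028 0.009]
0.06 9 [0.549 0.296 0.061] [0.023 0.024 0.002]
0.1 2 [0.551 0.293 0.108] [0.008 0.005 0.001]
0.11 11 [0.545 0.291 0.116] [0.015 0.016 0.006]
0.12 19 [0.543 0.293 0.124] [0.029 0.023 0.007]
0.13 22 [0.544 0.29  0.135] [0.021 0.021 0.009]
0.14 19 [0.544 0.293 0.145] [0.017 0.024 0.009]
```

View pics/p3.png

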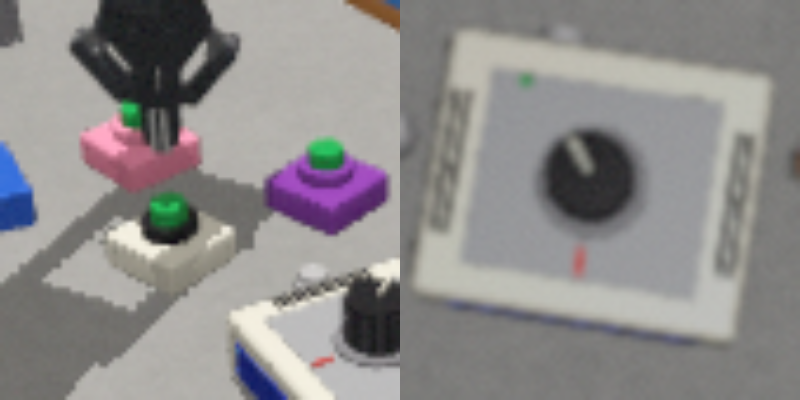

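The picture shows the dial mark about 145° clockwise of the zero line, in agreement with the 143° I felt. The closed fingers are centred over the green button on the white box. Tips are at about z 0.107 and the button top at 0.057.

{"op": "jog_arm", "data": {
  "targets": [
    [[0.2,0,10],[0,0,0]],
    [[0.2,0,10],[0,0,0]],
    [[0.2,0,10],[0,0,0]],
    [[0.2,0,10],[0,0,0]],
    [[0.2,0,5],[0,0,0]],
    [[0,0,0],[0,0,0]],
    [[0,0,0],[0,0,0]]
  ]
}}

```text
time_s: 24.37
tcp_pos: [0.5496, 0.2987, 0.0483]
eef_rot: [-0.0, 0.923, 0.385, -0.001]
contact_force: [-0.1, -0.2, 0.3]
grip_width: 0.0005
grip_force: 0.0
```

{"op": "jog_arm", "data": {
  "targets": [
    [[0,0,1.5],[0,0,0]],
    [[0,0,1.5],[0,0,0]],
    [[0,0,0],[0,0,0]],
    [[0,0,0],[0,0,0]]
  ]
}}

```text
time_s: 24.7
tcp_pos: [0.5503, 0.299, 0.0464]
eef_rot: [0.0, 0.923, 0.385, 0.0]
contact_force: [0.1, -0.2, 0.8]
grip_width: -0.0
grip_force: 0.0
```

{"op": "jog_arm", "data": {
  "targets": [
    [[0,0,1.5],[0,0,0]],
    [[0,0,1.5],[0,0,0]],
    [[0,0,0],[0,0,0]],
    [[0,0,0],[0,0,0]]
  ]
}}

```text
time_s: 25.03
tcp_pos: [0.5503, 0.299, 0.0434]
eef_rot: [0.0, 0.923, 0.385, 0.0]
contact_force: [-0.5, -0.6, 2.3]
grip_width: -0.0002
grip_force: 1.1
```

Contact at about 0.0435. I'll go 3 mm more twice, watching the force.

{"op": "jog_arm", "data": {
  "targets": [
    [[0,0,1.5],[0,0,0]],
    [[0,0,1.5],[0,0,0]],
    [[0,0,0],[0,0,0]],
    [[0,0,0],[0,0,0]]
  ]
}}

```text
time_s: 25.37
tcp_pos: [0.5503, 0.299, 0.0403]
eef_rot: [-0.0, 0.923, 0.385, 0.0]
contact_force: [0.5, 0.3, 5.1]
grip_width: -0.0
grip_force: 1.9
```

{"op": "jog_arm", "data": {
  "targets": [
    [[0,0,1.5],[0,0,0]],
    [[0,0,1.5],[0,0,0]],
    [[0,0,0],[0,0,0]],
    [[0,0,0],[0,0,0]]
  ]
}}

```text
time_s: 25.7
tcp_pos: [0.5503, 0.2991, 0.0373]
eef_rot: [-0.0, 0.923, 0.385, 0.0]
contact_force: [-0.3, -0.1, 5.3]
grip_width: -0.0001
grip_force: 2.6
```

{"op": "jog_arm", "data": {
  "targets": [
    [[0,0,1],[0,0,0]],
    [[0,0,0],[0,0,0]],
    [[0,0,0],[0,0,0]],
    [[0,0,0],[0,0,0]]
  ]
}}

```text
time_s: 26.03
tcp_pos: [0.5504, 0.299, 0.0364]
eef_rot: [-0.0, 0.923, 0.385, 0.0]
contact_force: [-0.9, 0.2, 6.5]
grip_width: -0.0001
grip_force: 2.9
```

{"op": "jog_arm", "data": {
  "targets": [
    [[0,0,-3],[0,0,0]],
    [[0,0,-3],[0,0,0]],
    [[0,0,-5],[0,0,0]],
    [[0,0,-10],[0,0,0]],
    [[0,0,-20],[0,0,0]],
    [[0,0,-25],[0,0,0]],
    [[0,0,-25],[0,0,0]],
    [[0,0,-25],[0,0,0]],
    [[0,0,0],[0,0,0]],
    [[0,0,0],[0,0,0]],
    [[0,0,0],[0,0,0]]
  ]
}}

```text
time_s: 26.95
tcp_pos: [0.5496, 0.2987, 0.1517]
eef_rot: [0.0, 0.923, 0.385, -0.0]
contact_force: [-0.4, 0.1, -0.6]
grip_width: 0.0003
grip_force: 0.0
```

Run:
```python
from h import *
f=np.load('f0.npz')
b,e=grab('side');W=world('side',e);a=b.astype(int)
v,u=np.mgrid[:420,:560]
g=(a[...,1]-a[...,0]>40)&(u>205)&(u<228)&(v>186)&(v<206)
print('button top',np.percentile(W[g][:,2],90),np.percentile(world('side',f['e'])[g][:,2],90),ctrl.state()['contact_force'])
c=np.hstack([cv2.resize(b[130:310,170:350],(480,480))]);cv2.imwrite('pics/p4.png',c[:,:,::-1])
```

```text
button top 0.06055691194255142 0.0601249735492129 [ 0.31186435  0.71225338 -0.0552232 ]
```

View pics/p4.png

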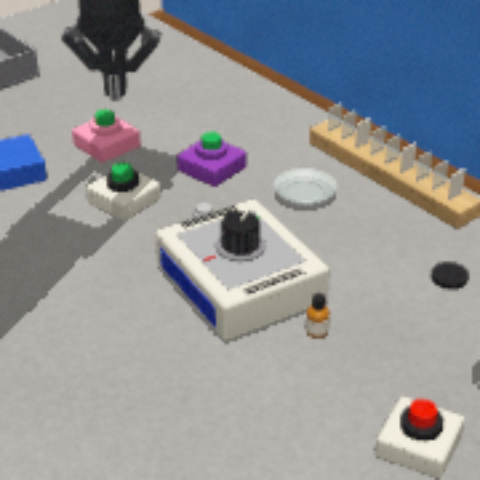

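The picture shows the green button back up at (122,172), the dial standing free at (240,232), and the gripper clear with nothing else disturbed.

```bash
python3 -c "
from station import ctrl
print(ctrl.hand_in())"
```

```text
the job is handed in; nothing more can be done
None
```

The job is handed in: the dial was turned back to its zero stop, then clockwise five felt clicks and released, and the green button was pressed about 7 mm at up to 6.5 N and is back up; nothing else was touched. The first grip attempt closed just above the knob because the reported tool height was about 33 mm low, so I re-gripped lower.

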